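Zero the roller press and open its nip by two turns

ROBOT

A 6-joint arm with a two-finger parallel gripper is mounted at the origin on a cart in front of the work surface, level with it; the furniture and walls round the work are solid. World frame = base frame: x ahead of the robot, y to its left, z up, the work surface at z = 0. Lengths are in m, angles in rad, forces in N, time in s.
With the tool pointing down it reaches from about 0.25 to 0.8 m from the base axis. Payload 8.5 kg.
Tool frame: the origin (TCP) lies midway between the tips of the shut fingers; the grasp point (between the pads) lies 19 mm behind it (env.tcp_to_grasp is the distance from the TCP to the grasp point, in m); z points along the fingers, y is the line along which they close (so a half turn about z gives the same grasp; the last joint's range is limited). The gripper opens to 85 mm and grips with 20 to 120 N. Pads are 22 mm wide; open, the fingers measure 114 mm over their backs; the gripper's body (76 mm by 85 mm) begins 54 mm behind the grasp point. The pads swing forward as they close: fully open they stand 13 mm farther back than shut.
Start: joints at [-1.188, 0.238, -0.013, 1.319, 0, 1.571], TCP at [0.196, -0.487, 0.231] pointing down, gripper open.
Joint ranges: [-2.66, 2.66], [-1.03, 1.9], [-1.14, 1.46], [-1.82, 2.27], [-1.45, 1.34], [-3.14, 3.14]. Speed limits (rad/s): [2.22, 2.22, 2.79, 3.14, 3.14, 3.14].

INTERFACE

Orientations are given as a unit quaternion [w, x, y, z].
In Python, from workcell import env gives the robot as it stands. Calls block until the motion is done:
- env.move_ptp(position, orientation): joint-space move of the TCP to a pose.
- env.servo_line(position, speed=0.15, attitude=None, contact_N=None): straight line of the TCP; attitude=None keeps the orientation; speed is the mean speed in m/s. With contact_N (N) it stops when the force on the tool has changed by that much, and returns True; else False.
- env.movej(angles): joint-space move.
- env.gripper_to(opening): finger opening in m; the grip force is fixed at half the most; returns when the fingers have stopped.
- env.wait(seconds).
- env.solve_ik(position, orientation): joint angles nearest the present ones, or None.
- env.read_state(): the state.
- env.grab_frame(name): name is "side" or "top" or "wrist"; returns the picture (420x560x3 uint8, red, green, blue); there is no depth.
- env.calibration(name): a dict with "intrinsics" (3x3 intrinsics, pixels), "dist_coeffs" ([k1, k2, p1, p2, k3] as OpenCV has them; the pictures are not rectified), "R" (3x3) and "t" (3): a world point X has camera coordinates R X + t. Camera axes: x right, y down, z forward; pixel columns grow to the right and rows downward; lengths in m; the calibration is good to about 2 mm. A picture is of the moment at which its call begins: read the wrist's pose just before it. calibration takes no time and is no camera call; for the wrist camera it gives the pose at the moment of the call.
A pose or a line that the arm cannot do raises env.IKError and nothing moves.
- env.job_done(): hands the job in; it is judged then, once.
The state is a dict: "time": time; "qpos": joint angles; "qvel": joint speeds; "joint_torque": joint torques, N m; "ee_pos": TCP position; "tool_rot": TCP orientation; "force": force on the tool from outside, world axes, zero at the start; "wrist_torque": the same for the moment, N m; "grip_width": finger opening in m; "finger_force": force on a finger pad.
Only numpy, scipy, OpenCV 4.12 (cv2) and the standard library are available. Lean on these libraries where they do the work, as an engineer would, in place of code of your own. Each camera call takes 0.05 s, during which the arm holds its last target. There are 200 camera calls.

TASK

Take the loose crank handle out of the sectioned parts tray and drop its spindle fully into the socket on the rim of the roller press's red handwheel. Crank the wheel clockwise until the upper roller is down on the lower one and the wheel stops, then back it off exactly two full turns. The nip is not locked yet, so finish still gripping the seated handle and keeping the wheel there; leave everything else where it stands.

Things in the scene. Friction and masses are not known exactly. Their poses are not given: they have to be found in the camera images.
- crank_handle: loose upright crank handle, 0.08 to 0.17 kg. Origin: centre of the spindle's flat lower end; z up along it. Steel spindle 15 mm diameter, z 0 to 26 mm, end tapered to 11 mm; brass collar 34 mm diameter, z 26 to 30; round wooden grip 25 to 26 mm diameter from z 44 to 86, domed to 95: grip it near z 70. The spindle turns freely in the socket, so the grip need not turn with the wheel
- socket (a point): centre of the mouth of the steel socket on the red handwheel's rim, 208 mm above the table. Hole straight down, open below, 27 mm long, 18 mm diameter, flared at the mouth to 24 (31 mm over the outside). It circles with the wheel, 70 mm from the wheel's upright axis. Fully in, the handle's collar rests on the mouth and the handle's origin lies 26 mm below this point
- roller_press: fixed green bench roller press, base 165 x 215 mm, crosshead top at 172 mm. Origin: centre of its underside; x along the cloth's run (away from the robot at yaw 0), y along the rollers, z up. The wheel's upright axis passes through this origin. The red wheel (157 mm wide, rim top 202 mm above the table) keeps its height; the steel screw rises through its hub to at most 224 mm
- handwheel (a joint): wheel angle, rad: 0 = closed (rollers touching, a hard stop; socket then on the press's +x side), growing anticlockwise seen from above = opening; a turn is 6.283 and lifts the upper roller 4 mm; opens to 20.1. Starts 2 to 7 rad open. Stays where left; 2 to 3 N at the handle turns it
- parts_tray: fixed wooden tray, 103 (x) x 152 (y) x 34 mm high, origin at the centre of its underside; floor 5 mm thick, two by three cells of 44 x 44 mm centred at x = -24.5, 24.5 and y = -49, 0, 49 mm. The handle shares it with a spool and two blocks, one to a cell, in changing places
- thread_spool: spool of black thread, 30 mm wide, 42 mm tall, upright in a cell of the tray; origin at the centre of its underside; leave it
- block_in_use: small wooden printing block, 40 x 27 x 34 mm, in a cell of the tray; origin at the centre of its underside; leave it
- block_small: small bluish wooden printing block, 40 x 40 x 34 mm, in a cell of the tray; origin at the centre of its underside; leave it
- jar_indigo: white paint jar with a blue lid, 66 mm wide, 86 mm tall, to the left of the press; origin at the centre of its underside; leave it
- jar_white: white paint jar with a white lid, 60 mm wide, 74 mm tall, to the left of the press; origin at the centre of its underside; leave it
- thread_cone: cone of cream thread, 65 mm wide, 114 mm tall, at the left side of the table; origin at the centre of its underside; leave it
- block_square: square wooden printing block, 60 x 65 x 34 mm, behind and right of the press; origin at the centre of its underside; leave it
- block_round: round blue-stained wooden printing block, 66 mm wide, 36 mm tall, behind the tray; origin at the centre of its underside; leave it
There are look-alikes about, which are no part of the job. What is shaped like the crank_handle but purple is not meant.

How it is judged:
By the outcome, as a careful person would: the job done as asked, in the order asked, and still so for the second after the job is handed in, while the arm keeps its last pose, push and grip.
It also fails if it takes over 72 s, if anything falls off the work surface, if the arm or the gripper's body presses on something with over 40 N, if the wrist force passes 120 N, or if a joint passes its speed limit or range.

## Working session

There is one attempt and no reset: what is moved stays moved. The work goes in short steps, each a Python script; the robot and the scene stay as the last script left them, time stands still between calls to the robot, and variables do not carry over. Pictures are saved under pics/ and viewed, at most 10 in all, crops included, and the job is handed in when it is done.

```bash
mkdir -p pics; ls; python3 - <<'E'
from workcell import env
import cv2, numpy as np
for n in ["top","side"]:
    cv2.imwrite(f"pics/{n}0.png",env.grab_frame(n)[:,:,::-1])
    c=env.calibration(n); print(n,np.round(c["intrinsics"],1).tolist(),c["dist_coeffs"],np.round(-c["R"].T@c["t"],3),np.round(c["R"],2).tolist())
s=env.read_state(); print(s["time"],s["tool_rot"],env.tcp_to_grasp,s["force"])
E
```

```text
pics
top [[390.2, 0.0, 281.1], [0.0, 390.2, 214.8], [0.0, 0.0, 1.0]] [-0.09675795  0.          0.          0.          0.        ] [0.469 0.102 1.384] [[0.03, -1.0, -0.02], [-1.0, -0.03, -0.09], [0.08, 0.03, -1.0]]
side [[391.6, 0.0, 287.9], [0.0, 391.6, 203.5], [0.0, 0.0, 1.0]] [-0.06937713  0.          0.          0.          0.        ] [ 0.597 -0.872  0.73 ] [[1.0, 0.04, -0.0], [0.02, -0.51, -0.86], [-0.04, 0.86, -0.51]]
0.1 [-6.30856570e-04  9.81739190e-01  1.90230776e-01 -1.28711971e-04] 0.0187 [-0.36516669 -0.56908537 -0.57440644]
```

View pics/top0.png

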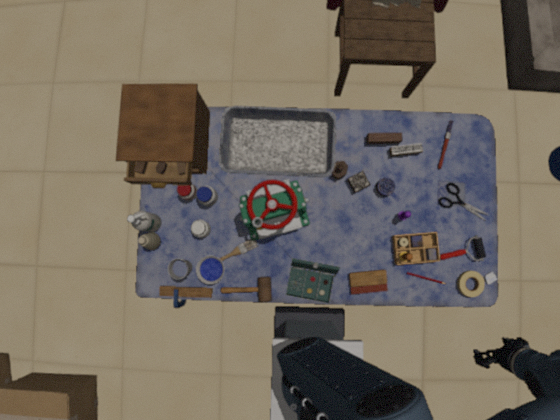

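View pics/side0.png

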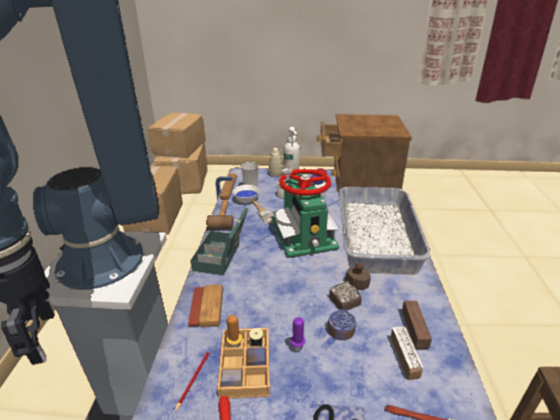

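The top view shows the tray at (415,249) and the red wheel at (272,204), with the socket at about (257,222). Handle candidates are the orange-brown grip in the tray (side 232,330) and the purple one standing outside it (side 298,333, top 404,215). The wooden one in the tray fits, since purple is excluded. I'll confirm with an enlarged crop.

```bash
python3 - <<'E'
import cv2, numpy as np
t=cv2.imread("pics/top0.png"); s=cv2.imread("pics/side0.png")
f=lambda im,x,y,w,h:cv2.resize(im[y:y+h,x:x+w],(400,300),interpolation=cv2.INTER_CUBIC)
cv2.imwrite("pics/crop1.png",np.vstack([np.hstack([f(t,375,210,80,60),f(t,232,170,80,60)]),np.hstack([f(s,200,305,120,90),f(s,260,155,100,75)])]))
E
```

```text
(no output)
```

View pics/crop1.png

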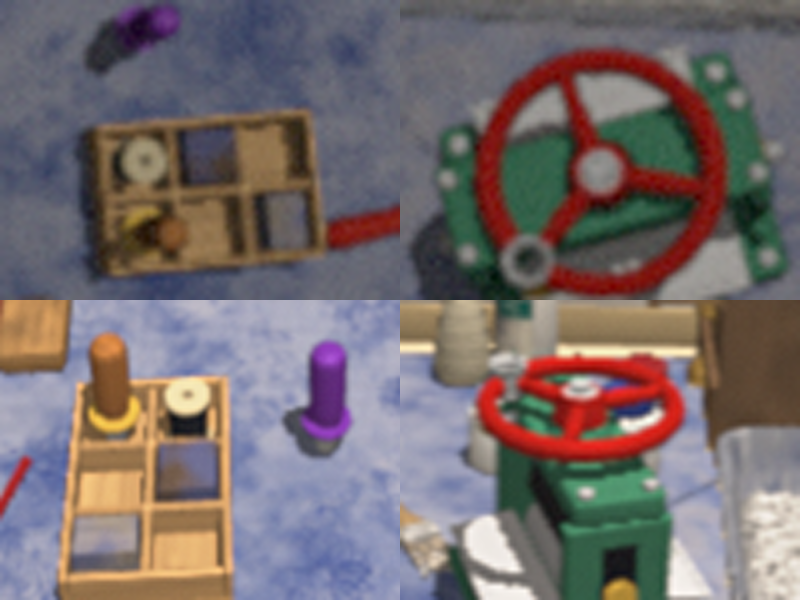

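The crop confirms it. The wooden grip with a brass collar is in the tray's near-left cell (top view: collar about (403,256), dome about (409,257)). The socket is the grey ring at top (257.6,222). Next I'll measure.

```bash
cat > h.py <<'E'
from workcell import env
import cv2, numpy as np
def ray(n,p,c=None):
    c=c or env.calibration(n)
    u=cv2.undistortPoints(np.array([[p]],float),c["intrinsics"],np.array(c["dist_coeffs"],float)).ravel()
    d=c["R"].T@np.array([u[0],u[1],1]); return -c["R"].T@c["t"],d/np.linalg.norm(d)
def onz(n,p,z,c=None):
    o,d=ray(n,p,c); return o+d*(z-o[2])/d[2]
def tri(*rays):
    A=sum(np.eye(3)-np.outer(d,d) for o,d in rays); b=sum((np.eye(3)-np.outer(d,d))@o for o,d in rays)
    x=np.linalg.solve(A,b); return x,[np.linalg.norm(np.cross(x-o,d)) for o,d in rays]
def down(yaw): # tool z down, tool y axis at angle yaw from world y
    a=yaw; return np.array([0,np.cos(a/2),np.sin(a/2),0])  # rot pi about axis at a/2
E
python3 - <<'E'
from h import *
t=cv2.imread("pics/top0.png"); s=cv2.imread("pics/side0.png")
def red(im): 
    h=cv2.cvtColor(im,cv2.COLOR_BGR2HSV); return (((h[...,0]<6)|(h[...,0]>174))&(h[...,1]>170)&(h[...,2]>70)).astype(np.uint8)
m=red(t); m[:, :235]=0; m[:,310:]=0; m[:175]=0; m[235:]=0
ys,xs=np.nonzero(m)
P=np.array([onz("top",(x,y),0.196)[:2] for x,y in zip(xs,ys)])
(c,r)=cv2.minEnclosingCircle(P.astype(np.float32)); print("wheel",c,r)
so=onz("top",(257.8,222.),0.208); d=so[:2]-c; print("sock",so,np.linalg.norm(d),np.arctan2(d[1],d[0]))
# side: wheel ring + socket
m=red(s); m[:, :275]=0; m[:,335:]=0; m[:165]=0; m[205:]=0
ys,xs=np.nonzero(m); P=np.array([onz("side",(x,y),0.196)[:2] for x,y in zip(xs,ys)]); (c2,r2)=cv2.minEnclosingCircle(P.astype(np.float32)); print("wheel side",c2,r2)
# handle: side dome top
print("sock side",onz("side",(287,171.5),.208))
x,e=tri(ray("top",(409.4,256.8)),ray("side",(232.4,317.)));print("dome",x,e)
print("collar top",onz("top",(402.5,256),.034),"collar side",onz("side",(234.5,338),.034))
# press base corners direction: crosshead green mask minAreaRect
h=cv2.cvtColor(t,cv2.COLOR_BGR2HSV); g=((h[...,0]>60)&(h[...,0]<90)&(h[...,1]>90)).astype(np.uint8); g[:, :235]=0; g[:,315:]=0; g[:172]=0; g[245:]=0
ys,xs=np.nonzero(g); P=np.array([onz("top",(x,y),0.1)[:2] for x,y in zip(xs,ys)],np.float32); print("press",cv2.minAreaRect(P))
E
```

```text
wheel (0.601642370223999, 0.16342180967330933) 0.07697030156850815
sock [0.54565185 0.20278199 0.208     ] 0.0684409397690023 2.5288699561352805
wheel side (0.6126359701156616, 0.1599137783050537) 0.09037067741155624
sock side [0.54654988 0.19475909 0.208     ]
dome [ 0.45186089 -0.28982057  0.09978315] [np.float64(0.000499045261025697), np.float64(0.0004990452610257374)]
collar top [ 0.4526643  -0.28582352  0.034     ] collar side [ 0.45193716 -0.29037357  0.034     ]
press ((0.5926856398582458, 0.1625683456659317), (0.15039025247097015, 0.21175238490104675), 17.23775291442871)
```

```bash
python3 - <<'E'
from h import *
A=np.pi/2-0.15; q=down(A)
for p in [(.452,-.289,.15),(.452,-.289,.056)]+[(.6016+.07*np.cos(k),.1634+.07*np.sin(k),z) for k in np.arange(0,6.2,.8) for z in (.233,.28)]:
    r=env.solve_ik(np.array(p),q); print(np.round(p,3), None if r is None else np.round(r,2))
env.move_ptp(np.array([.452,-.289,.19]),q)
s=env.read_state(); c=env.calibration("wrist"); cv2.imwrite("pics/w1.png",env.grab_frame("wrist")[:,:,::-1])
print(s["time"],s["ee_pos"],s["force"]); 
for z in (.1,.075,.034):
    v=c["R"]@np.array([.452,-.289,z])+c["t"]; print(cv2.projectPoints(np.array([[.452,-.289,z]]),cv2.Rodrigues(c["R"])[0],np.array(c["t"],float),c["intrinsics"],np.array(c["dist_coeffs"],float))[0].ravel())
np.savez("w1.npz",**{k:np.array(v) for k,v in c.items()})
E
```

```text
[ 0.452 -0.289  0.15 ] [-0.57  0.3  -0.14  1.13  0.    1.15]
[ 0.452 -0.289  0.056] [-0.57  0.38 -0.29  0.9   0.    1.15]
[0.672 0.163 0.233] [0.24 0.54 0.46 1.49 0.   1.96]
[0.672 0.163 0.28 ] [0.24 0.54 0.58 1.61 0.   1.96]
[0.65  0.214 0.233] [0.32 0.53 0.44 1.48 0.   2.04]
[0.65  0.214 0.28 ] [0.32 0.53 0.56 1.6  0.   2.04]
[0.6   0.233 0.233] [0.37 0.45 0.3  1.43 0.   2.09]
[0.6   0.233 0.28 ] [0.37 0.45 0.42 1.54 0.   2.09]
[0.55  0.211 0.233] [0.37 0.35 0.15 1.37 0.   2.09]
[0.55  0.211 0.28 ] [0.37 0.34 0.26 1.49 0.   2.09]
[0.532 0.159 0.233] [0.29 0.29 0.06 1.34 0.   2.01]
[0.532 0.159 0.28 ] [0.29 0.28 0.17 1.46 0.   2.01]
[0.556 0.11  0.233] [0.2  0.31 0.09 1.35 0.   1.92]
[0.556 0.11  0.28 ] [0.2  0.3  0.2  1.47 0.   1.92]
[0.608 0.094 0.233] [0.15 0.4  0.22 1.39 0.   1.87]
[0.608 0.094 0.28 ] [0.15 0.39 0.33 1.51 0.   1.87]
[0.656 0.119 0.233] [0.18 0.49 0.38 1.45 0.   1.9 ]
[0.656 0.119 0.28 ] [0.18 0.49 0.49 1.57 0.   1.9 ]
1.3333 [ 0.45158171 -0.28969518  0.19015376] [-0.34008331  0.82240115 -0.78670461]
[281.50008614 214.60563393]
[281.48974626 205.97765559]
[281.47626543 194.7260325 ]
```

View pics/w1.png

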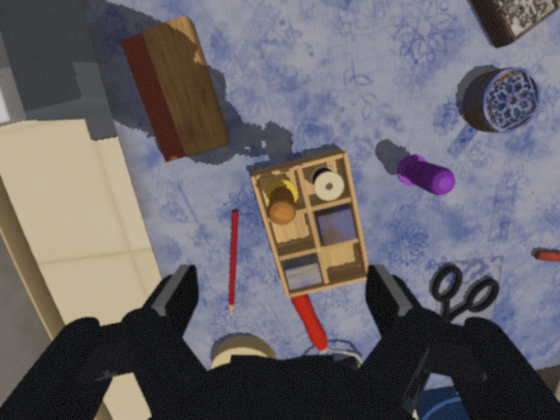

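The wrist view agrees. The brown handle's dome is at about (283,209) and its collar at about (282,188), with the spool beside it at (328,185). The purple look-alike is off at (435,178). I'll refine the position by ray and then grasp.

```bash
python3 - <<'E'
from h import *
c=dict(np.load("w1.npz")); im=cv2.imread("pics/w1.png")[150:250,240:320]
print("cam",-c["R"].T@c["t"])
hs=cv2.cvtColor(im,cv2.COLOR_BGR2HSV); y=((hs[...,0]>20)&(hs[...,0]<32)&(hs[...,1]>150)).astype(np.uint8); o=((hs[...,0]<17)&(hs[...,1]>140)&(hs[...,2]>50)).astype(np.uint8)
for n,m in (("brass",y),("grip",o)):
    k,l,st,ce=cv2.connectedComponentsWithStats(m); i=1+np.argmax(st[1:,4]); print(n,st[i],ce[i]+[240,150])
for p,z in (((282.5,209),.088),((282.,188),.034)): print(onz("wrist",p,z,c))
E
```

```text
cam [ 0.46363406 -0.21249357  0.33170906]
brass [ 27  29  31  23 256] [283.00390625 187.8125    ]
grip [ 27  36  29  39 830] [281.23012048 206.39518072]
[ 0.45304425 -0.28798732  0.088     ]
[ 0.45363899 -0.2819163   0.034     ]
```

```bash
python3 - <<'E'
from h import *
env.servo_line(np.array([.4525,-.2885,.056]),speed=.12)
env.gripper_to(0.0)
s=env.read_state(); print(s["time"],s["ee_pos"],s["grip_width"],s["finger_force"],s["force"])
f0=s["force"]
env.servo_line(np.array([.4525,-.2885,.20]),speed=.12)
s=env.read_state(); print(s["time"],s["grip_width"],s["force"]-f0)
q=down(np.pi/2-.15)
env.move_ptp(np.array([.45,-.1,.30]),q)
env.move_ptp(np.array([.5460,.2015,.285]),q)
c=env.calibration("wrist"); cv2.imwrite("pics/w2.png",env.grab_frame("wrist")[:,:,::-1]); np.savez("w2.npz",**{k:np.array(v) for k,v in c.items()})
cv2.imwrite("pics/side2.png",env.grab_frame("side")[:,:,::-1]);cv2.imwrite("pics/top2.png",env.grab_frame("top")[:,:,::-1])
s=env.read_state(); print(s["time"],s["ee_pos"],s["grip_width"],s["force"])
E
```

```text
3.2333 [ 0.45233889 -0.28851193  0.05628784] 0.02427395710000902 58.558165394933894 [-2.18239522 -0.35343221  6.06429375]
4.5833 0.02398550391577004 [ 1.82646146  0.8312774  -7.79969606]
6.8 [0.54617497 0.20003944 0.28538975] 0.024019123184573197 [-0.01753305  0.74909994 -1.55897905]
```

View pics/w2.png

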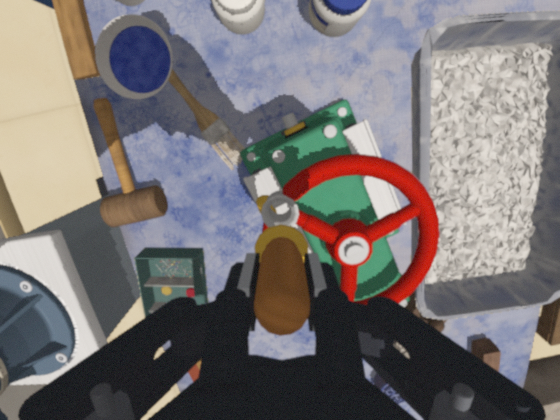

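The handle is held upright. Its collar is at about (281,245), and the socket ring is at about (280,209) beyond it. I'll measure the socket in this view and compare it with the projected handle.

```bash
python3 - <<'E'
from h import *
c=dict(np.load("w2.npz")); im=cv2.imread("pics/w2.png")
def pj(P): return cv2.projectPoints(np.array([P],float),cv2.Rodrigues(c["R"])[0],c["t"].astype(float),c["intrinsics"],c["dist_coeffs"].astype(float))[0].ravel()
print("cam",-c["R"].T@c["t"],c["intrinsics"][0,0])
print("pred collar c/top edge",pj([.5462,.2000,.264]),pj([.5462-.017*0,.2170,.264]), "dome",pj([.5462,.2,.32]))
hs=cv2.cvtColor(im,cv2.COLOR_BGR2HSV); r=(((hs[...,0]<6)|(hs[...,0]>174))&(hs[...,1]>180)&(hs[...,2]>90)).astype(np.uint8)
k,l,st,ce=cv2.connectedComponentsWithStats(r); i=1+np.argmax(st[1:,4]); ys,xs=np.nonzero(l==i)
P=np.array([onz("wrist",(x,y),.196,c)[:2] for x,y in zip(xs,ys)],np.float32); (w,R)=cv2.minEnclosingCircle(P); print("wheel",w,R)
print("sock",onz("wrist",(280.5,209),.208,c))
b=cv2.resize(im[180:300,230:330],None,fx=6,fy=5,interpolation=cv2.INTER_CUBIC)
for y in range(0,120,10): cv2.line(b,(0,y*5),(12,y*5),(255,255,255),1); cv2.line(b,(0,0),(0,0),0)
for x in range(0,100,10): cv2.line(b,(x*6,0),(x*6,12),(255,255,255),1)
cv2.imwrite("pics/w2c.png",b)
s=cv2.imread("pics/side2.png"); cv2.imwrite("pics/s2c.png",cv2.resize(s[110:215,240:380],None,fx=5,fy=5,interpolation=cv2.INTER_CUBIC))
E
```

```text
cam [0.55819307 0.2773769  0.42648129] 292.0446393983781
pred collar c/top edge [281.15759799 251.76045228] [276.82865086 226.08223621] dome [281.04182713 308.2924316 ]
wheel (0.6026784181594849, 0.16538971662521362) 0.07808291167020798
sock [0.54713999 0.20988289 0.208     ]
```

View pics/w2c.png

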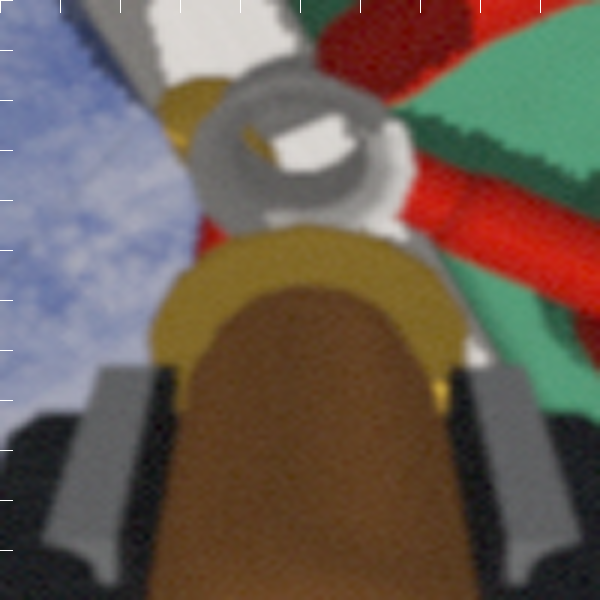

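View pics/s2c.png

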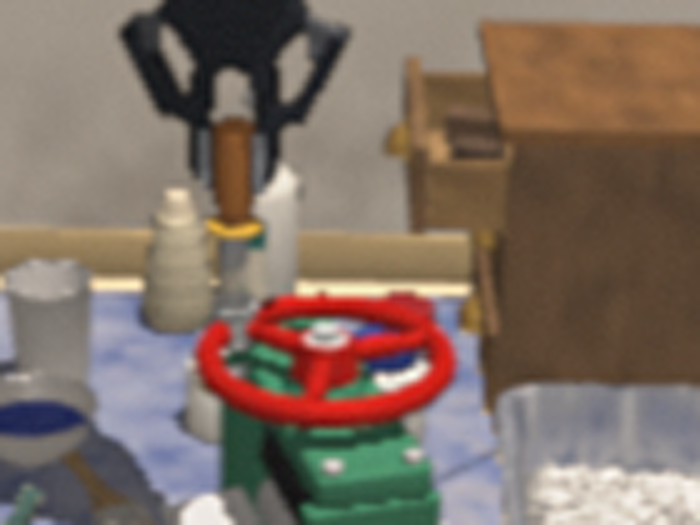

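Wrist view: the socket mouth centre is at about (280.2,211.5), which casts to roughly (0.547,0.208). That is 70 mm from the wheel centre measured in the same view, so it's consistent. The handle collar matches the TCP to within 1 mm. Now I'll insert with contact sensing.

```bash
python3 - <<'E'
from h import *
c=dict(np.load("w2.npz")); print("sock",onz("wrist",(280.2,211.5),.208,c))
env.servo_line(np.array([.5468,.2076,.270]),speed=.1)
env.wait(.2); f0=env.read_state()["force"]
hit=env.servo_line(np.array([.5468,.2076,.2325]),speed=.04,contact_N=6)
s=env.read_state(); print(hit,s["time"],s["ee_pos"],s["grip_width"],s["force"]-f0)
for n in("wrist","side"): cv2.imwrite(f"pics/{n}3.png",env.grab_frame(n)[:,:,::-1])
a=cv2.imread("pics/wrist3.png")[150:350,180:400]; b=cv2.imread("pics/side3.png")[110:215,240:350]
cv2.imwrite("pics/c3.png",np.hstack([cv2.resize(a,(400,364)),cv2.resize(b,(381,364))]))
E
```

```text
sock [0.54659395 0.20788335 0.208     ]
True 8.175 [0.54651557 0.20756502 0.23333328] 0.02415980619290509 [0.21429096 0.89338931 6.73904281]
```

View pics/c3.png

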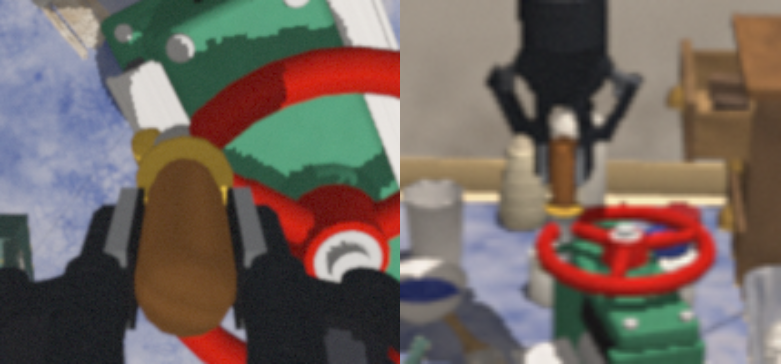

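It's fully seated: the collar is down on the mouth, with z at the predicted 0.2333. I'll start cranking clockwise and log the forces to refine the wheel centre.

```bash
cat >> h.py <<'E'
def arc(C,R,a0,a1,z,f0,step=.1745,speed=.08,contact=12,log=None,show=1):
    n=max(1,int(np.ceil(abs(a1-a0)/step)))
    for i,a in enumerate(np.linspace(a0,a1,n+1)[1:]):
        hit=env.servo_line(np.array([C[0]+R*np.cos(a),C[1]+R*np.sin(a),z]),speed=speed,contact_N=contact)
        s=env.read_state(); f=s["force"]-f0; p=s["ee_pos"][:2]-C; th=np.arctan2(p[1],p[0]); u=np.array([np.cos(th),np.sin(th)])
        fr=f[:2]@u; ft=f[:2]@np.array([-u[1],u[0]])
        if show and (i%show==0 or hit): print("t%.2f cmd%.3f th%.4f r%.4f Fr%.1f Ft%.1f Fz%.1f %s"%(s["time"],a,th,np.hypot(*p),fr,ft,f[2],"HIT" if hit else ""))
        if hit or (contact and abs(ft)>contact): return True,a,th
    return False,a,th
E
python3 - <<'E'
from h import *
C=np.array([.6027,.1654]); p=env.read_state()["ee_pos"]
f0=np.array([0.,0.75,-1.6]); d=p[:2]-C; a0=np.arctan2(d[1],d[0]); print(a0,np.hypot(*d))
print(arc(C,.070,a0,a0-1.5,.2335,f0))
E
```

```text
2.497354953521876 0.07022887001495479
t8.57 cmd2.331 th2.3165 r0.0699 Fr-0.7 Ft-1.0 Fz0.3 
t8.87 cmd2.164 th2.1585 r0.0699 Fr-0.8 Ft-1.7 Fz0.4 
t9.16 cmd1.997 th1.9956 r0.0699 Fr-1.1 Ft-2.2 Fz0.9 
t9.45 cmd1.831 th1.8281 r0.0699 Fr-1.2 Ft-2.2 Fz-0.0 
t9.74 cmd1.664 th1.6621 r0.0699 Fr-0.8 Ft-2.2 Fz0.6 
t10.03 cmd1.497 th1.4959 r0.0700 Fr-0.2 Ft-0.4 Fz1.8 
t10.32 cmd1.331 th1.3286 r0.0700 Fr-0.2 Ft-2.3 Fz1.0 
t10.62 cmd1.164 th1.1618 r0.0700 Fr-0.7 Ft-0.6 Fz2.0 
t10.91 cmd0.997 th0.9936 r0.0700 Fr-1.0 Ft-2.1 Fz0.9 
(False, np.float64(0.9973549535218762), np.float64(0.9935742256982122))
```

```bash
python3 - <<'E'
from h import *
C=np.array([.6027,.1654]); env.wait(.3); s=env.read_state(); p=s["ee_pos"][:2]-C; print("settled",s["force"],s["wrist_torque"])
f0=np.array([0.,0.75,-1.6]); a0=np.arctan2(p[1],p[0])
h,a,th=arc(C,.070,a0,a0-.5,.2335,f0,step=.1,speed=.04,contact=8)
if not h: h,a,th=arc(C,.070,a,a-.7,.2335,f0,step=.05,speed=.03,contact=8)
print(h,a,th); env.wait(.3); s=env.read_state(); print(s["ee_pos"],s["force"],s["wrist_torque"],s["time"],s["grip_width"])
E
```

```text
settled [ 2.0926314  -1.58343197 -0.24064687] [-0.31108174 -0.43791394  0.02634982]
t11.53 cmd0.899 th0.8956 r0.0698 Fr-2.8 Ft-0.7 Fz1.7 
t11.86 cmd0.799 th0.7939 r0.0700 Fr-1.3 Ft-1.4 Fz2.4 
t12.18 cmd0.699 th0.6944 r0.0700 Fr-2.9 Ft-0.8 Fz2.5 
t12.51 cmd0.599 th0.5951 r0.0701 Fr-2.6 Ft-1.6 Fz1.3 
t12.83 cmd0.499 th0.4953 r0.0701 Fr-1.7 Ft-1.1 Fz3.6 
t13.10 cmd0.449 th0.4477 r0.0700 Fr-3.6 Ft-0.6 Fz3.0 
t13.37 cmd0.399 th0.3970 r0.0700 Fr-3.2 Ft-1.3 Fz3.0 
t13.63 cmd0.349 th0.3463 r0.0700 Fr-2.7 Ft-0.3 Fz2.1 
t13.90 cmd0.299 th0.2959 r0.0701 Fr-3.3 Ft-1.3 Fz2.1 
t14.11 cmd0.249 th0.2700 r0.0698 Fr-0.8 Ft2.6 Fz6.2 HIT
True 0.24896875772339724 0.2700061667141725
[0.66990908 0.18397529 0.23346754] [0.47279806 3.17100034 5.75749141] [ 0.66681164  0.03251915 -0.04748477] 14.4083 0.023927559713325178
```

It hits at 0.27 rad, which agrees with the press yaw of about 0.30, so this looks like the closed stop. I'll confirm it's stiff and record the spoke angles as a reference from the wrist camera. Then I'll back off two turns with backlash allowed for and compare spokes.

```bash
cat >> h.py <<'E'
def spokes(name,C):
    c=env.calibration("wrist"); im=env.grab_frame("wrist")[:,:,::-1]; cv2.imwrite(f"pics/{name}.png",im)
    # resample the wheel plane (z=.198) in polar form about C: red fraction per 0.25 deg
    hs=cv2.cvtColor(np.ascontiguousarray(im),cv2.COLOR_BGR2HSV); r=((((hs[...,0]<7)|(hs[...,0]>173))&(hs[...,1]>150)&(hs[...,2]>50))*1.).astype(np.float32)
    th=np.radians(np.arange(0,360,.25)); R=np.arange(.028,.058,.001); T,G=np.meshgrid(th,R)
    X=np.stack([C[0]+G*np.cos(T),C[1]+G*np.sin(T),0*T+.196],-1).reshape(-1,3)
    uv=cv2.projectPoints(X,cv2.Rodrigues(c["R"])[0],np.array(c["t"],float),c["intrinsics"],np.array(c["dist_coeffs"],float))[0].astype(np.float32).reshape(T.shape+(2,))
    prof=cv2.remap(r,uv[...,0],uv[...,1],cv2.INTER_LINEAR).mean(0); np.save(f"{name}.npy",prof); return prof
E
python3 - <<'E'
from h import *
C=np.array([.6027,.1654]); f0=np.array([0.,0.75,-1.6])
s=env.read_state(); p=s["ee_pos"][:2]-C; a0=np.arctan2(p[1],p[0]); print(a0)
for d in (.03,.06,.09,.12):
    a=a0-d; env.servo_line(np.array([C[0]+.07*np.cos(a),C[1]+.07*np.sin(a),.2335]),speed=.02); env.wait(.15)
    s=env.read_state(); p=s["ee_pos"][:2]-C; th=np.arctan2(p[1],p[0]); F=s["force"]-f0; print("cmd%.3f th%.4f"%(a,th),F.round(1))
    if np.hypot(*F[:2])>12: break
prof=spokes("ref",C)
i=np.nonzero(np.diff((prof>.5).astype(int)))[0]; print("edges deg",i*.25, s["time"], s["ee_pos"])
E
```

```text
0.26964933261916446
cmd0.240 th0.2623 [-3.8  6.6  4.8]
cmd0.210 th0.2455 [-7.1 10.6  6.5]
edges deg [ 12.75  27.5  125.5  148.  ] 15.225 [0.67016065 0.18230269 0.23367703]
```

```bash
python3 - <<'E'
from h import *
C=np.array([.6027,.1654]); f0=np.array([0.,0.75,-1.6])
s=env.read_state(); p=s["ee_pos"][:2]-C; a0=np.arctan2(p[1],p[0])
end=.313+4*np.pi
h,a,th=arc(C,.07,a0,end-.25,.2335,f0,step=.16,speed=.1,contact=20,show=12)
if not h: h,a,th=arc(C,.07,a,end,.2335,f0,step=.1,speed=.04,contact=20)
env.wait(.3); s=env.read_state(); p=s["ee_pos"]; d=p[:2]-C; print(h,a,np.arctan2(d[1],d[0]),p,s["force"],s["grip_width"],s["time"])
prof=spokes("end1",C); ref=np.load("ref.npy")
i=np.nonzero(np.diff((prof>.5).astype(int)))[0]; print("edges deg",i*.25)
E
```

```text
t15.56 cmd0.404 th0.4138 r0.0703 Fr-0.6 Ft1.1 Fz3.6 
t18.66 cmd2.310 th2.3141 r0.0699 Fr0.2 Ft2.6 Fz4.1 
t21.76 cmd4.215 th-2.0585 r0.0712 Fr7.5 Ft2.3 Fz7.1 
t24.86 cmd6.120 th-0.1572 r0.0702 Fr-1.1 Ft0.4 Fz3.4 
t27.96 cmd8.025 th1.7593 r0.0709 Fr5.0 Ft1.9 Fz3.7 
t31.06 cmd9.930 th-2.6483 r0.0742 Fr20.3 Ft-2.4 Fz17.3 
t34.16 cmd11.836 th-0.7255 r0.0697 Fr-0.5 Ft2.0 Fz-0.7 
t35.74 cmd12.713 th0.1482 r0.0700 Fr-0.9 Ft-0.4 Fz1.3 
t36.03 cmd12.796 th0.2349 r0.0702 Fr1.8 Ft0.1 Fz1.3 
t36.33 cmd12.879 th0.3177 r0.0706 Fr3.7 Ft0.2 Fz0.6 
False 12.879370614359173 0.31595182994463883 [0.66971946 0.18730884 0.23369417] [ 4.33801171  3.06159896 -0.50371573] 0.0242456719154159 36.625
edges deg [ 18.75  22.75 120.25 143.  ]
```

The spokes lag the reference by about 5°, and the force peaked at 20 N on the way, so the handle may have come out of true. I'll look.

```bash
python3 - <<'E'
import cv2,numpy as np
from workcell import env
a=cv2.imread("pics/ref.png")[120:380,150:410]; b=cv2.imread("pics/end1.png")[120:380,150:410]
s=env.grab_frame("side")[:,:,::-1]; cv2.imwrite("pics/side4.png",s)
f=lambda x:cv2.resize(x,(400,300),interpolation=cv2.INTER_CUBIC)
cv2.imwrite("pics/c4.png",np.vstack([np.hstack([f(a),f(b)]),np.hstack([f(s[120:210,270:390]),f(s[60:240,220:460])])]))
E
```

```text
(no output)
```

View pics/c4.png

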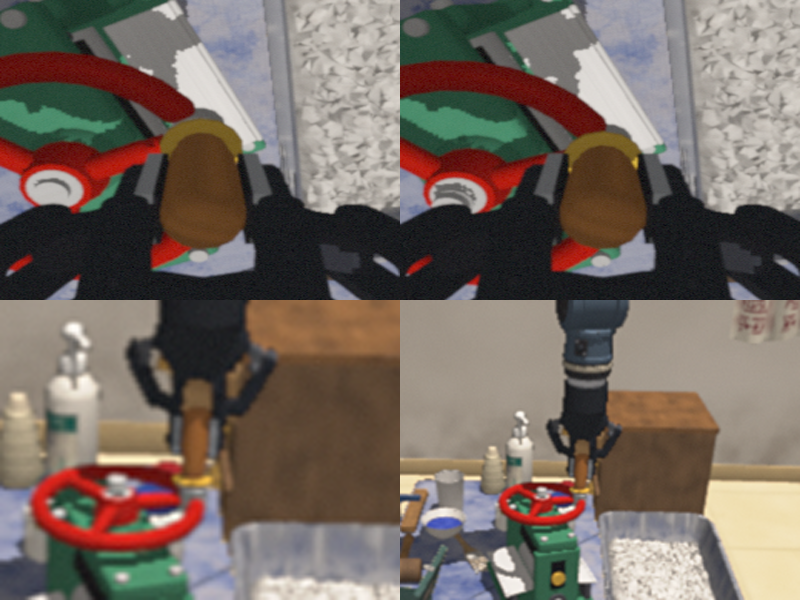

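The handle is still in the socket, but it tilted in the pads about the closing line. The collar (right crop, about y=135 against 120 in the reference) rides one-sided, and the wheel lags the TCP by about 8 mm. The wheel stays where it's left, so I'll release to let the handle drop flat, regrip centred on the socket's true angle, and turn the missing 5°.

```bash
python3 - <<'E'
from h import *
C=np.array([.6027,.1654]); f0=np.array([0.,0.75,-1.6])
P=lambda a,z=.2333:np.array([C[0]+.07*np.cos(a),C[1]+.07*np.sin(a),z])
# unload, release, recentre, look
env.gripper_to(.06); env.wait(.3)
print("rel",env.read_state()["force"])
env.servo_line(P(.203),speed=.05); env.wait(.2)
def ed(n):
    i=np.nonzero(np.diff((spokes(n,C)>.5).astype(int)))[0]*.25; return i
print("edges open",ed("rel"))
env.gripper_to(0.); env.wait(.2)
s=env.read_state(); print(s["grip_width"],s["force"],s["finger_force"],s["ee_pos"],s["time"]); print("edges",ed("regrip"))
a=cv2.imread("pics/rel.png")[120:380,150:410]; b=cv2.imread("pics/regrip.png")[120:380,150:410]
f=lambda x:cv2.resize(x,(400,400),interpolation=cv2.INTER_CUBIC); cv2.imwrite("pics/c5.png",np.hstack([f(a),f(b)]))
E
```

```text
rel [ 0.31803914 -0.65843556  0.30698145]
edges open [  2.25  22.5  120.5  142.75]
0.023985650155072067 [-0.90740588  0.04419857  0.30526457] 58.814136869623326 [0.67121917 0.17959442 0.23337697] 38.625
edges [  8.75  22.5  120.5  142.75]
```

View pics/c5.png

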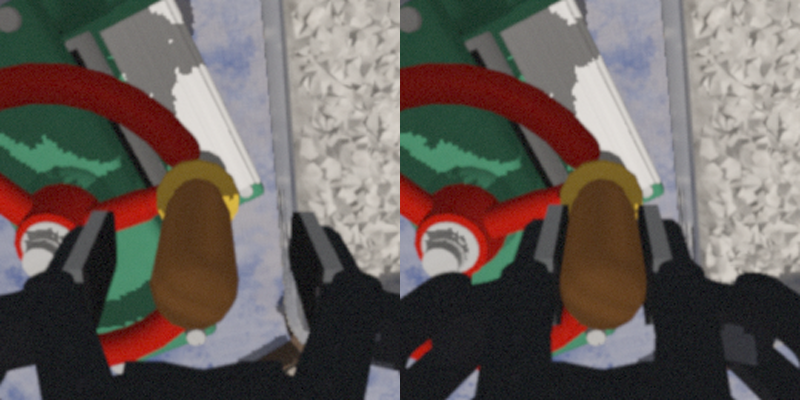

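The handle stood flat after release and is now regripped centred and upright. The wheel is 5.1° short of two turns. I'll correct that in small steps against the reference spokes.

```bash
python3 - <<'E'
from h import *
C=np.array([.6027,.1654])
P=lambda a,z=.2333:np.array([C[0]+.07*np.cos(a),C[1]+.07*np.sin(a),z])
ref=np.array([27.5,125.5,148.])
a=.203+.089+.015
for k in range(5):
    env.servo_line(P(a),speed=.03); env.wait(.3)
    i=np.nonzero(np.diff((spokes(f"fin{k}",C)>.5).astype(int)))[0]*.25
    e=np.array([i[np.argmin(abs(i-r))]-r for r in ref]); s=env.read_state(); print("cmd%.3f"%a,"err deg",e,s["force"].round(1),s["ee_pos"].round(4),s["time"])
    m=np.radians(e.mean())
    if abs(m)<.006: break
    a-= m if m<0 or k==0 else m+.03
print("lag of wheel behind TCP rad", a-(.292+m))
E
```

```text
cmd0.307 err deg [ 0.   -0.25  0.  ] [-1.5  1.3  3.3] [0.6694 0.1867 0.2334] 39.4167
lag of wheel behind TCP rad 0.01645444104332866
```

The wheel is within about 0.1° of two turns. The handle is upright and seated (TCP z 0.2334, lag no more than the socket play), and the gripper still holds it.

```bash
python3 -c "
from workcell import env
s=env.read_state(); print(s['grip_width'],s['finger_force']); print(env.job_done())"
```

```text
0.02426729808762188 59.2267263145186
the job is handed in; nothing more can be done
None
```

I handed the job in at about 39 s of the 72 s: the handle is seated, the wheel was cranked to its closed stop and backed off two turns (within about 0.1° by the spokes), and the gripper still holds the handle; on the way back it tilted in the pads, so I released and regripped it once, about 5° short of the two turns.

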